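# Unhasp the bakery delivery crate and hold its lid open at 60 degrees

### The job

Swing the steel hasp on the front of the wooden delivery crate sideways until it is completely clear of the closed lid, then lift the lid by its wooden tongue to 60 degrees open, so that bread can be loaded. The lid falls shut by itself, so finish while still holding it there, steady: do not let go. Leave everything else on the counter as it stands.

Things in the scene. Friction and masses are not known exactly. Their poses are not given: they have to be found in the camera images.
- crate: the wooden delivery crate, fixed on the counter: 190 (x) x 320 (y) x 110 mm high without lid. Origin: centre of its underside. Its x axis points to its front (away from the robot; hasp and tongue side), z up; yaw within 20 degrees. Lid shut, hasp on: tongue point at (135, 50, 116) mm in this frame, hasp pivot at (115, -90, 128), knob point at (55, -90, 149.5), hinge axis along y at (-95, 0, 110)
- lid (a joint): angle of the lid in rad: 0 = shut, grows as the front edge rises, 1.047 = 60 degrees open, stop at 1.5. The lid weighs 0.4 to 0.65 kg and falls shut from any angle when let go. It cannot be raised while the hasp's strap lies over it
- tongue (a point): grip point on the lid's tongue, a dark wooden bar in the lid's plane sticking 55 mm out of its front edge, 28 mm wide (along y), 18 mm thick. The point: mid width, mid thickness, 35 mm out from the lid's edge, 230 mm from the hinge along the lid. Moves with the lid (x out along the tongue, y along the crate, z off the lid's top). Space on both sides and below is free
- lid_hinge (a point): mid-length point of the lid's hinge axis, which runs along the crate's y, 6 mm below the lid's mid plane; the lid panel is 195 (hinge to front edge) x 310 x 12 mm, its top 122 mm above the counter when shut
- hasp (a joint): angle of the hasp in rad about its vertical pivot: 0 = strap pointing back over the lid's steel catch plate (crate -x); starts between 0 and 0.25, grows as the strap swings towards the crate's right end; at 1.57 it points along crate -y, in front of the crate. Clear of the lid from 1.5 on, stop at 2.3. Turns stiffly (about 0.7 N at the knob) and stays where it is left
- hasp_knob (a point): mid-height point of the hasp's upright round steel knob: 14 mm across, 34 mm tall, foot 130.5 mm and top 164.5 mm above the counter, standing on the strap 60 mm from the pivot. The strap is a level flat steel bar 16 mm wide, 5 mm thick, 3.5 mm above the lid, reaching 75 mm from the pivot
- hasp_pivot (a point): point on the hasp's vertical pivot axis, 128 mm above the counter, in front of the crate's front wall near its right (-y) end
- jam_jar_mid (a point): a labelled amber jam jar, 64 mm across, 85 mm tall, on the counter to the right (-y side) of the crate; the point is near its middle. To be left alone
- tin_mid (a point): a labelled tin can, 60 mm across, 80 mm tall, on the counter in front (+x side) of the crate, between hasp and tongue; the point is near its middle. To be left alone
- loaf_mid (a point): a round loaf, 124 mm across, 66 mm tall, to the left (+y side) of the crate; the point is near its middle. To be left alone
- price_card_mid (a point): a small wooden block with an upright blank card, 75 mm wide, 68 mm tall, near the crate's front left corner; the point is near its middle. To be left alone
- mug_mid (a point): a white mug, 76 mm across, 85 mm tall, at the far side of the counter; the point is near its middle. To be left alone
- cookie_tray_mid (a point): a dark steel tray with cookies, 140 x 200 x 30 mm, far to the right on the counter; the point is near its middle. To be left alone
- scoop_mid (a point): a spoon about 200 mm long lying at the far side of the counter; the point is near its middle. To be left alone

How it is judged:
By the outcome, as a careful person would: the job done as asked, in the order asked, and still so for the second after the job is handed in, while the arm keeps its last pose, push and grip.
It also fails if it takes over 48 s, if anything falls off the work surface, if the arm or the gripper's body presses on something with over 40 N, if the wrist force passes 120 N, or if a joint passes its speed limit or range.

### The arm

A 6-joint arm with a two-finger parallel gripper is mounted at the origin on the work surface. World frame = base frame: x ahead of the robot, y to its left, z up, the work surface at z = 0. Lengths are in mm, angles in rad, forces in N, time in s.
With the tool pointing down it reaches from about 275 to 750 mm from the base axis. Payload 10.2 kg.
Tool frame: the origin (TCP) lies between the finger pads; the fingertips stand ctrl.tips_ahead ahead of it and the grasp point (between the pads) lies 8 mm behind it (ctrl.tips_ahead is the distance from the TCP to the fingertips, in mm); z points along the fingers, y is the direction in which the jaws open and shut (so a half turn about z gives the same grasp; the last joint's range is limited). The gripper opens to 85 mm and grips with 20 to 120 N. Pads are 22 mm wide; open, the fingers measure 114 mm over their backs; the gripper's body (76 mm by 85 mm) begins 54 mm behind the grasp point. The pads swing forward as they close: fully open they stand 13 mm farther back than shut.
Start: joints at [-1.418, 0.313, 1.498, -0, 1.331, -0.223], TCP at [192.672, -488.374, 242.294] pointing down, gripper open.
Joint ranges: [-2.94, 2.94], [-0.97, 2.17], [0.19, 2.56], [-1.23, 4.37], [0.02, 3.11], [-2.88, 2.88]. Speed limits (rad/s): [2.39, 2.39, 3.01, 3.14, 3.14, 3.14].

### API

Orientations are given as a unit quaternion [w, x, y, z].
In Python, from rig import ctrl gives the robot as it stands. The module is installed in compiled form; this text tells all that it offers.
- The arm moves only by the tool move_arm, never from a script. Its argument "motion" is a list of rows, each an object with "offset": the shift along the tool's x, y, z in m, a list of three; "angular": the turn, a rotation vector about the tool's x, y, z in degrees, a list of three; "jaw": the finger opening in m, from 0 to 0.0854. In form: [{"offset": [tx, ty, tz], "angular": [ax, ay, az], "jaw": jaw}, ...]. A call has 1 to 5 rows; each row is the pose to reach, as a shift and turn from the pose commanded when the call began, along the tool's axes at that moment; what a row does not reach only later rows make up. A row lasts 1/8 s, in which the tool goes at most 62.5 mm and 10.7 degrees, less where a joint would pass 70% of its speed; a pose out of reach is approached as far as the arm can. A call with a gripper value outside its range is refused whole. The fingers move at their own pace and stop on an object; "squeeze" is the grip in N (left out, the last holds). Time passes only in rows, so rows that repeat a pose let the fingers close. It gives the time, the measured TCP pose, the force and the opening at its end, in the units of the state.
- ctrl.sense(): the state, without advancing time (a new reading comes with each control period).
- ctrl.capture(name): name is "scene" or "top" or "wrist"; returns a dict with "img" (420x560x3 uint8, red, green, blue), "intrinsics" (3x3 intrinsics, pixels), "rvec" (rotation vector, rad) and "tvec" (3), from world to camera coordinates, as OpenCV has them. Camera axes: x right, y down, z forward; pixel columns grow to the right and rows downward; lengths in mm; the calibration is good to about 2 mm. A picture is of the moment at which its call begins. There is no depth.
- ctrl.finish_job(): hands the job in, once; it reports no verdict.
The state is a dict: "time_s": time; "joints": joint angles; "dq": joint speeds; "tau": joint torques, N m; "eef_pos": TCP position; "ee_rot": TCP orientation; "force": force on the tool from outside, world axes, zero at the start; "wrist_torque": the same for the moment, N m; "grip_width": opening from 0.0 (shut) to 1.0 (fully open).
Only numpy, scipy, OpenCV 4.12 (cv2) and the standard library are available. Lean on these libraries where they do the work, as an engineer would, in place of code of your own. Each camera call takes 0.05 s, during which the arm holds its last target. There are 200 camera calls.

## Working session

There is one attempt and no reset: what is moved stays moved. The work goes in short steps, Python scripts to look and compute and a tool call to move; the robot and the scene stay as the last step left them, time stands still between calls to the robot, and variables do not carry over. Pictures are saved under pics/ and viewed, about 8 in all and at most 12, crops included, and the job is handed in when it is done.

Besides the shell and the picture viewer there is one more tool, called after "Call:" in YAML: its name, and indented under it one key for each argument. move_arm: Moves the arm, as the interface text tells. Its arguments: {"type":"object","properties":{"motion":{"type":"array","items":{"type":"object","properties":{"offset":{"type":"array","items":{"type":"number"}},"angular":{"type":"array","items":{"type":"number"}},"jaw":{"type":"number"}}}},"squeeze":{"type":"number"}},"required":["motion"]}

```bash
mkdir -p pics; python3 - <<'E'
from rig import ctrl
import cv2,numpy as np
s=ctrl.sense();print({k:np.round(v,3) for k,v in s.items()},ctrl.tips_ahead)
for n in("top","scene"):
    c=ctrl.capture(n);cv2.imwrite(f"pics/{n}0.png",c["img"][:,:,::-1]);np.savez(f"{n}0.npz",**c)
    R=cv2.Rodrigues(np.array(c["rvec"]))[0];print(n,np.round(-R.T@np.array(c["tvec"]).ravel()),np.round(R[2],2),np.round(c["intrinsics"],1).tolist())
E
```

```text
{'time_s': np.float64(0.0), 'joints': array([-1.418,  0.313,  1.498, -0.   ,  1.331, -0.223]), 'dq': array([ 0.001, -0.   , -0.001, -0.   , -0.   , -0.001]), 'tau': array([-1.0000e-03, -4.1227e+01, -2.5975e+01, -0.0000e+00,  4.0000e-03,
       -0.0000e+00]), 'eef_pos': array([ 192.602, -488.125,  241.74 ]), 'ee_rot': array([-0.001,  0.982,  0.187,  0.   ]), 'force': array([-0.056,  0.298, -0.268]), 'wrist_torque': array([-0.036, -0.005, -0.046]), 'grip_width': np.float64(0.998)} 11.0
top [ 364.  -17. 1392.] [ 0.18  0.   -0.98] [[439.4, 0.0, 275.4], [0.0, 439.4, 204.0], [0.0, 0.0, 1.0]]
scene [1319. -529.  734.] [-0.68  0.46 -0.57] [[379.4, 0.0, 283.9], [0.0, 379.4, 211.1], [0.0, 0.0, 1.0]]
```

View pics/top0.png

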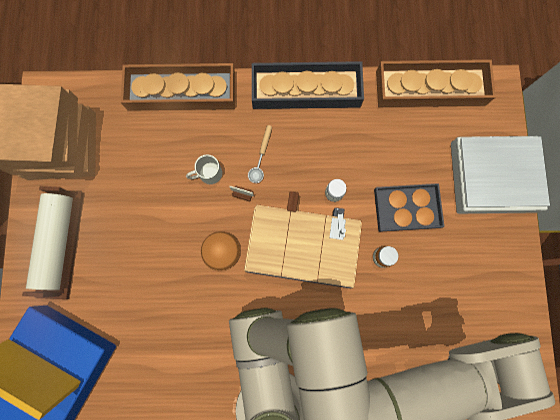

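View pics/scene0.png

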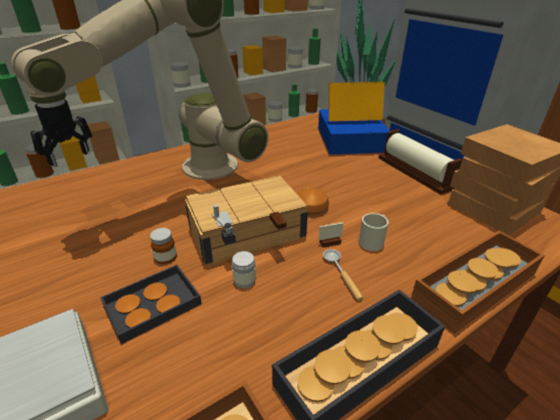

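The top view shows the lid with corners at about (253,205), (361,217), (355,287) and (246,274). The tongue is at (293,201), the hasp at (339,225), the tin at (337,189) and the jar at (387,256). The scene view agrees.

```bash
cat > h.py <<'E'
import cv2,numpy as np
from rig import ctrl
from scipy.spatial.transform import Rotation as Ro
def cam(c):
    return np.array(c["intrinsics"]),cv2.Rodrigues(np.array(c["rvec"]).ravel())[0],np.array(c["tvec"]).ravel()
def ray(c,uv,z):
    K,R,t=cam(c);o=-R.T@t;d=R.T@np.linalg.inv(K)@np.array([*uv,1.]);return o+d*(z-o[2])/d[2]
def proj(c,P):
    K,R,t=cam(c);q=K@(R@np.asarray(P,float).T+t[:,None]);return (q[:2]/q[2]).T
def tri(c1,u1,c2,u2):
    A=[];b=[]
    for c,u in((c1,u1),(c2,u2)):
        K,R,t=cam(c);o=-R.T@t;d=R.T@np.linalg.inv(K)@np.array([*u,1.]);d/=np.linalg.norm(d)
        M=np.eye(3)-np.outer(d,d);A.append(M);b.append(M@o)
    return np.linalg.lstsq(np.vstack(A),np.hstack(b),rcond=None)[0]
E
python3 - <<'E'
from h import *
c=dict(np.load("top0.npz"));im=c["img"]
hsv=cv2.cvtColor(im,cv2.COLOR_RGB2HSV)
print(hsv[240,270],hsv[250,300],hsv[300,200],hsv[260,340], hsv[180,300])
m=((hsv[...,0]>=14)&(hsv[...,0]<=28)&(hsv[...,2]>150)).astype(np.uint8)*255
m[:195]=0;m[300:]=0;m[:,:230]=0;m[:,375:]=0
m=cv2.morphologyEx(m,cv2.MORPH_CLOSE,np.ones((9,9)))
k=max(cv2.findContours(m,0,2)[0],key=cv2.contourArea)
r=cv2.minAreaRect(k);ap=cv2.approxPolyDP(cv2.convexHull(k),5,True)[:,0]
print(ap.tolist(),[np.round(ray(c,p,122)[:2],1).tolist() for p in ap])
W=np.array([ray(c,p,122)[:2] for p in cv2.convexHull(k)[:,0].astype(float)],np.float32)
print(cv2.minAreaRect(W))
s=dict(np.load("scene0.npz"))
a=cv2.resize(im[175:300,230:410],None,fx=3.3,fy=3.3,interpolation=2)[:,:,::-1]
b=cv2.resize(s["img"][170:290,180:320],None,fx=3,fy=3,interpolation=2)[:,:,::-1]
H=max(a.shape[0],b.shape[0]);cv2.imwrite("pics/c1.png",cv2.resize(a,(594,412)));cv2.imwrite("pics/c2.png",b)
E
```

```text
[ 20 106 238] [ 20 103 242] [ 13 146 190] [ 18 110 228] [ 13 144 195]
[[372, 195], [374, 299], [231, 297], [230, 196]] [[621.4, -298.7], [321.7, -288.9], [332.0, 115.1], [623.7, 120.0]]
((474.1116943359375, -90.30680847167969), (423.9705505371094, 300.14654541015625), 89.3326644897461)
```

View pics/c1.png

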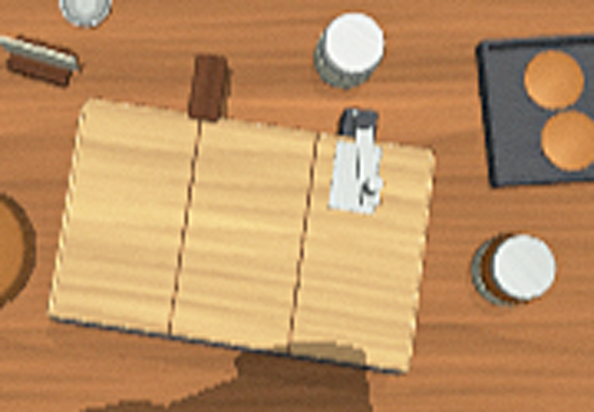

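View pics/c2.png

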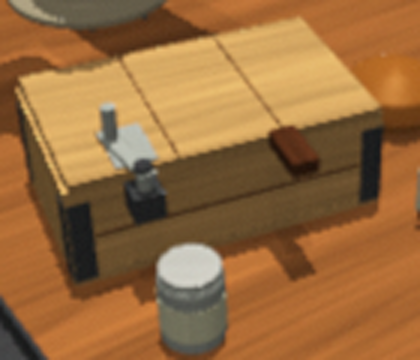

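The crops show the lid, the dark tongue (c1 208,88), the hasp pivot block (c1 358,122), and the knob (c1 ~370,188 and c2 108,105 to 110,135).

```bash
cat > pose.py <<'E'
from h import *
c=dict(np.load("top0.npz"));s=dict(np.load("scene0.npz"))
hsv=cv2.cvtColor(c["img"],cv2.COLOR_RGB2HSV)
m=((hsv[...,0]>=17)&(hsv[...,0]<=26)&(hsv[...,2]>195)&(hsv[...,1]<130)).astype(np.uint8)*255
m[:200]=0;m[292:]=0;m[:,:242]=0;m[:,368:]=0
m=cv2.morphologyEx(cv2.morphologyEx(m,cv2.MORPH_OPEN,np.ones((3,3))),cv2.MORPH_CLOSE,np.ones((9,9)))
k=max(cv2.findContours(m,0,2)[0],key=cv2.contourArea)
W=np.array([ray(c,p,122)[:2] for p in cv2.convexHull(k)[:,0].astype(float)],np.float32)
print(cv2.minAreaRect(W))
# front corners by eye from crop, world
cc=np.array([(85,100),(435,152),(408,371),(50,318)])/3.3+[230,175]
P=np.array([ray(c,p-.5,122)[:2] for p in cc]);print(np.round(P,1).tolist())
print("sides",[round(float(np.linalg.norm(P[i]-P[i-1])),1) for i in range(4)])
d=(P[0]-P[1])+(P[3]-P[2]);yaw=np.arctan2(-d[0],d[1]);ctr=P.mean(0)
print("yaw",np.degrees(yaw),"ctr",ctr)
tg=tri(c,np.array((208,88))/3.3+[229.5,174.5],s,np.array((293,149))/3+[179.5,169.5]);print("tongue tri",tg)
kn=np.array((108,105))/3+[179.5,169.5];print("knob top @164",ray(s,kn,164),"foot@130",ray(s,np.array((110,136))/3+[179.5,169.5],130.5))
E
python3 pose.py
```

```text
((477.43914794921875, -92.82208251953125), (316.1018981933594, 192.7032012939453), 80.6340560913086)
[[596.4, 45.5], [545.7, -263.7], [355.9, -231.5], [404.7, 76.5]]
sides [194.2, 313.3, 192.5, 311.9]
yaw -9.150649932909255 ctr [475.66993609 -93.31128934]
tongue tri [606.13545035 -64.74864931 119.21257798]
knob top @164 [ 510.04825392 -201.71549558  164.        ] foot@130 [ 510.2645206  -203.20453496  130.5       ]
```

```bash
cat >> h.py <<'E'
yaw=np.radians(-9.2);O=np.array([474.,-92.6,0]);Rc=Ro.from_euler("z",yaw)
def C(p): return O+Rc.apply(p)
def rot(jaw_deg,tilt=0):
    # tool down, y at world angle jaw_deg; tilt about crate y: tool z swings from down to crate +x
    a=np.radians(jaw_deg);y=np.array([np.cos(a),np.sin(a),0]);z=np.array([0,0,-1.]);
    return Ro.from_rotvec(-np.radians(tilt)*Rc.apply([0,1,0]))*Ro.from_matrix(np.c_[np.cross(y,z),y,z])
def rel(targets,start=None):
    s=ctrl.sense();w=s["ee_rot"];R0=Ro.from_quat([*w[1:],w[0]]);p0=np.array(s["eef_pos"])
    if start: p0,R0=start
    for p,R in targets:
        print("off",np.round(R0.inv().apply(np.array(p)-p0)/1000,4).tolist(),"ang",np.round(np.degrees((R0.inv()*R).as_rotvec()),1).tolist())
def st():
    s=ctrl.sense();print({k:np.round(v,3).tolist() for k,v in s.items() if k!="dq"})
E
python3 - <<'E'
from h import *
print(C([115,-90,128]),C([135,50,116]))
rel([([510,-202,235],rot(-88)),([510,-202,175],rot(-88))])
E
```

```text
[ 573.13136359 -199.82860044  128.        ] [615.25745517 -64.82714708 116.        ]
off [0.4002, -0.1497, 0.0071] ang [-0.1, -0.0, 19.5]
off [0.4002, -0.1496, 0.0671] ang [-0.1, -0.0, 19.5]
```

Call:
move_arm:
  motion:
    - {"offset":[0.05,-0.019,0.0],"angular":[0,0,3],"jaw":0.03}
    - {"offset":[0.105,-0.04,0.002],"angular":[0,0,6],"jaw":0.03}
    - {"offset":[0.16,-0.06,0.003],"angular":[0,0,9],"jaw":0.03}
    - {"offset":[0.215,-0.08,0.004],"angular":[0,0,12],"jaw":0.03}
    - {"offset":[0.27,-0.1,0.005],"angular":[0,0,15],"jaw":0.03}

```text
time_s: 0.72
eef_pos: [408.3, -294.7, 237.1]
ee_rot: [-0.0, 0.998, 0.056, -0.0]
force: [1.3, -0.9, 0.5]
grip_width: 0.352
```

```bash
python3 - <<'E'
from h import *
st();rel([([510,-202,235],rot(-88)),([510,-202,200],rot(-88))])
E
```

```text
{'time_s': 0.725, 'joints': [-0.858, 0.27, 1.569, -0.0, 1.303, 0.6], 'tau': [-5.514, -41.413, -24.053, 0.016, 0.121, -1.836], 'eef_pos': [408.272, -294.719, 237.117], 'ee_rot': [-0.0, 0.998, 0.056, -0.0], 'force': [1.329, -0.918, 0.496], 'wrist_torque': [-0.004, -0.037, -0.034], 'grip_width': 0.352}
off [0.1115, -0.0808, 0.0021] ang [-0.0, 0.0, 4.4]
off [0.1115, -0.0807, 0.0371] ang [-0.0, 0.0, 4.4]
```

Call:
move_arm:
  motion:
    - {"offset":[0.04,-0.029,0.0],"angular":[0,0,2],"jaw":0.03}
    - {"offset":[0.08,-0.058,0.0],"angular":[0,0,4],"jaw":0.03}
    - {"offset":[0.1115,-0.081,0.002],"angular":[0,0,4.4],"jaw":0.03}
    - {"offset":[0.1115,-0.081,0.012],"angular":[0,0,4.4],"jaw":0.03}
    - {"offset":[0.1115,-0.081,0.012],"angular":[0,0,4.4],"jaw":0.03}

```text
time_s: 1.35
eef_pos: [508.0, -203.2, 224.2]
ee_rot: [-0.001, 1.0, 0.019, -0.001]
force: [0.2, 0.5, -0.2]
grip_width: 0.353
```

```bash
python3 - <<'E'
from h import *
st()
for n in("wrist",):
    c=ctrl.capture(n);cv2.imwrite(f"pics/{n}1.png",c["img"][:,:,::-1]);np.savez(f"{n}1.npz",**c)
print(proj(c,[C([115,-90,128]),[510,-202,164.5],[510,-202,130.5],C([55,-90,130])]))
E
```

```text
{'time_s': 1.35, 'joints': [-0.595, 0.377, 1.457, -0.0, 1.31, 0.939], 'tau': [1.159, -43.455, -25.569, 0.043, -0.115, 0.017], 'eef_pos': [507.961, -203.181, 224.173], 'ee_rot': [-0.001, 1.0, 0.019, -0.001], 'force': [0.212, 0.502, -0.209], 'wrist_torque': [0.041, 0.011, -0.067], 'grip_width': 0.353}
[[281.40734722 136.04644519]
 [280.97442621 237.28235172]
 [281.19286662 220.33597589]
 [266.12685835 214.79892659]]
```

View pics/wrist1.png

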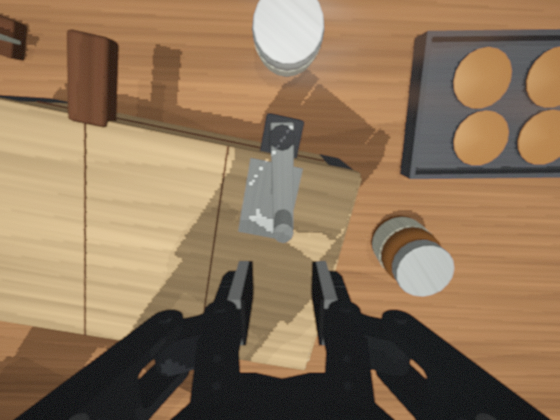

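The wrist view confirms the model. The pivot at (282,136) falls within a pixel of the prediction, and the knob top is at about (283,231).

```bash
python3 - <<'E'
from h import *
c=dict(np.load("wrist1.npz"))
k=ray(c,(283.5,231),164.5);print(k,ray(c,(282,136),135), ray(c,(92,80),125))
pv=C([115,-90,128]);d=k-pv;print(np.hypot(*d[:2]),np.degrees(np.arctan2(d[1],d[0])))
rel([([k[0],k[1],170],rot(-87)),([k[0],k[1],146],rot(-87))])
E
```

```text
[ 514.56980361 -203.5123431   164.5       ] [ 573.68265389 -200.24561971  135.        ] [605.47975815 -68.14011201 125.        ]
58.677306236782385 -176.40062214160997
off [0.0066, 0.0001, 0.0548] ang [-0.0, 0.1, -0.9]
off [0.0067, 0.0002, 0.0788] ang [-0.0, 0.1, -0.9]
```

Call:
move_arm:
  motion:
    - {"offset":[0.006,0.0,0.03],"angular":[0,0,0],"jaw":0.03}
    - {"offset":[0.006,0.0,0.055],"angular":[0,0,0],"jaw":0.03}
    - {"offset":[0.006,0.0,0.068],"angular":[0,0,0],"jaw":0.03}
    - {"offset":[0.006,0.0,0.078],"angular":[0,0,0],"jaw":0.022}
    - {"offset":[0.006,0.0,0.078],"angular":[0,0,0],"jaw":0.022}
  squeeze: 20

```text
time_s: 2.02
eef_pos: [514.5, -203.1, 147.3]
ee_rot: [-0.0, 1.0, 0.018, -0.0]
force: [-0.1, -0.2, 0.8]
grip_width: 0.257
```

```bash
python3 - <<'E'
from h import *
st()
pv=C([115,-90,128])
def T(a,r=60):
    return [pv[0]+r*np.cos(np.radians(a)),pv[1]+r*np.sin(np.radians(a)),146],rot(a-270)
print("cage arc, phi from 183.5");rel([T(a) for a in (192,201,210,219,228)])
E
```

```text
{'time_s': 2.025, 'joints': [-0.588, 0.464, 1.54, -0.0, 1.138, 0.946], 'tau': [-0.135, -45.076, -23.225, -0.004, -0.117, -0.002], 'eef_pos': [514.521, -203.097, 147.287], 'ee_rot': [-0.0, 1.0, 0.018, -0.0], 'force': [-0.089, -0.234, 0.775], 'wrist_torque': [0.02, -0.039, 0.024], 'grip_width': 0.257}
cage arc, phi from 183.5
off [-0.0004, 0.0092, 0.0013] ang [-0.0, 0.0, -9.9]
off [0.0019, 0.0183, 0.0013] ang [-0.0, 0.0, -18.9]
off [0.0057, 0.027, 0.0013] ang [-0.0, 0.0, -27.9]
off [0.0107, 0.0349, 0.0013] ang [-0.0, 0.0, -36.9]
off [0.0169, 0.042, 0.0013] ang [-0.0, 0.0, -45.9]
```

Call:
move_arm:
  motion:
    - {"offset":[0.0,0.009,0.001],"angular":[0,0,-9.5],"jaw":0.022}
    - {"offset":[0.002,0.018,0.001],"angular":[0,0,-18.5],"jaw":0.022}
    - {"offset":[0.0057,0.027,0.001],"angular":[0,0,-27.5],"jaw":0.022}
    - {"offset":[0.0107,0.035,0.001],"angular":[0,0,-36.5],"jaw":0.022}
    - {"offset":[0.017,0.042,0.001],"angular":[0,0,-45.5],"jaw":0.022}

```text
time_s: 2.65
eef_pos: [533.5, -244.7, 147.3]
ee_rot: [0.0, 0.914, 0.406, 0.0]
force: [-1.2, 0.3, 0.6]
grip_width: 0.258
```

```bash
python3 - <<'E'
from h import *
st()
pv=C([115,-90,128])
def T(a,r=60):
    return [pv[0]+r*np.cos(np.radians(a)),pv[1]+r*np.sin(np.radians(a)),146],rot(a-270)
rel([T(a) for a in (237,246,255,264,273,282)])
c=ctrl.capture("wrist");cv2.imwrite("pics/wrist2.png",c["img"][:,:,::-1])
E
```

```text
{'time_s': 2.65, 'joints': [-0.629, 0.532, 1.431, -0.0, 1.178, 0.105], 'tau': [-0.332, -50.42, -23.811, -0.129, -0.304, 1.679], 'eef_pos': [533.512, -244.686, 147.264], 'ee_rot': [0.0, 0.914, 0.406, 0.0], 'force': [-1.24, 0.304, 0.599], 'wrist_torque': [0.128, 0.009, -0.003], 'grip_width': 0.258}
off [0.0006, 0.0088, 0.0013] ang [0.1, 0.0, -9.1]
off [0.0028, 0.018, 0.0013] ang [0.1, 0.0, -18.1]
off [0.0064, 0.0267, 0.0013] ang [0.1, 0.0, -27.1]
off [0.0114, 0.0347, 0.0013] ang [0.1, 0.0, -36.1]
off [0.0175, 0.0418, 0.0013] ang [0.1, 0.0, -45.1]
off [0.0246, 0.0479, 0.0013] ang [0.1, 0.0, -54.1]
```

View pics/wrist2.png

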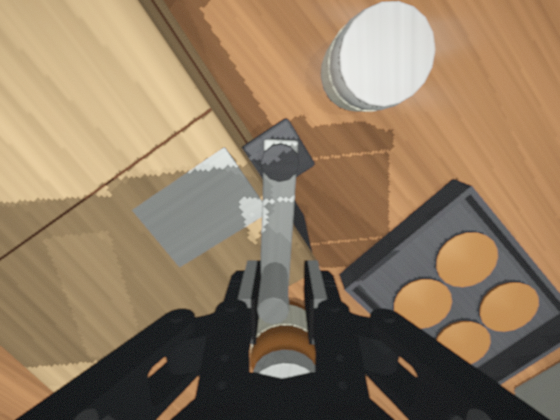

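The strap runs from its pivot (282,155) into the jaws, so the hasp is following. I'll continue the arc.

Call:
move_arm:
  motion:
    - {"offset":[0.0006,0.009,0.001],"angular":[0,0,-9.1],"jaw":0.022}
    - {"offset":[0.0028,0.018,0.001],"angular":[0,0,-18.1],"jaw":0.022}
    - {"offset":[0.0064,0.0267,0.001],"angular":[0,0,-27.1],"jaw":0.022}
    - {"offset":[0.0114,0.0347,0.001],"angular":[0,0,-36.1],"jaw":0.022}
    - {"offset":[0.0175,0.0418,0.001],"angular":[0,0,-45.1],"jaw":0.022}

```text
time_s: 3.32
eef_pos: [576.2, -259.6, 146.1]
ee_rot: [0.0, 0.689, 0.725, -0.0]
force: [-1.1, -0.1, -0.7]
grip_width: 0.258
```

```bash
python3 - <<'E'
from h import *
st()
pv=C([115,-90,128])
def T(a,r=60,z=146):
    return [pv[0]+r*np.cos(np.radians(a)),pv[1]+r*np.sin(np.radians(a)),z],rot(a-270)
rel([T(279),T(284),T(282,z=180),T(282,z=235)])
E
```

```text
{'time_s': 3.325, 'joints': [-0.608, 0.628, 1.274, -0.0, 1.239, -0.658], 'tau': [-0.58, -55.055, -24.614, -0.013, -0.376, 1.563], 'eef_pos': [576.164, -259.586, 146.053], 'ee_rot': [0.0, 0.689, 0.725, -0.0], 'force': [-1.081, -0.133, -0.724], 'wrist_torque': [0.091, 0.122, 0.021], 'grip_width': 0.258}
off [0.0002, 0.0064, 0.0001] ang [0.0, 0.0, -6.1]
off [0.001, 0.0115, 0.0001] ang [0.0, 0.0, -11.1]
off [0.0006, 0.0095, -0.0339] ang [0.0, 0.0, -9.1]
off [0.0005, 0.0095, -0.0889] ang [0.0, 0.0, -9.1]
```

Call:
move_arm:
  motion:
    - {"offset":[0.0002,0.0064,0.0],"angular":[0,0,-6],"jaw":0.022}
    - {"offset":[0.001,0.0115,0.0],"angular":[0,0,-11],"jaw":0.022}
    - {"offset":[0.0006,0.009,0.0],"angular":[0,0,-9],"jaw":0.03}
    - {"offset":[0.0006,0.009,-0.03],"angular":[0,0,-9],"jaw":0.03}
    - {"offset":[0.0006,0.009,-0.085],"angular":[0,0,-9],"jaw":0.03}

```text
time_s: 3.95
eef_pos: [583.9, -258.1, 230.0]
ee_rot: [-0.002, 0.633, 0.774, -0.0]
force: [0.7, -0.3, 0.3]
grip_width: 0.352
```

```bash
python3 - <<'E'
from h import *
st()
c=ctrl.capture("top");np.savez("top3.npz",**c)
c=ctrl.capture("scene");cv2.imwrite("pics/s3.png",cv2.resize(c["img"][140:300,110:330],None,fx=3,fy=3)[:,:,::-1])
p=C([135,50,116])
# tongue approach: grasp point 8 mm behind TCP
rel([([p[0],p[1],220],rot(-99.2)),([p[0],p[1],220],rot(80.8))])
E
```

```text
{'time_s': 3.95, 'joints': [-0.599, 0.58, 1.131, -0.0, 1.434, -0.799], 'tau': [0.404, -50.511, -22.573, 0.002, -1.33, 0.003], 'eef_pos': [583.856, -258.146, 229.959], 'ee_rot': [-0.002, 0.633, 0.774, -0.0], 'force': [0.75, -0.337, 0.334], 'wrist_torque': [-0.027, -0.036, -0.075], 'grip_width': 0.352}
off [0.1851, 0.0671, 0.0163] ang [0.8, -0.1, 110.7]
off [0.1851, 0.0671, 0.0163] ang [0.1, 0.7, -69.3]
```

View pics/s3.png

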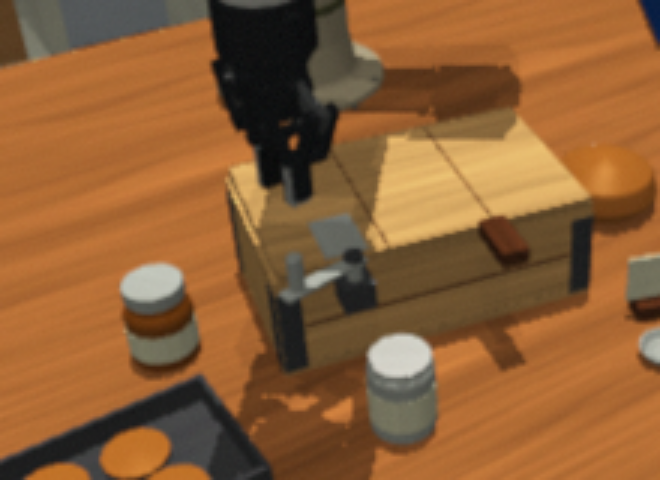

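The hasp strap now lies along the front, from the pivot (352,262) to the knob (294,258), off the lid. I'll check its angle and fit the arm's planar kinematics to choose the tool tilt.

```bash
python3 - <<'E'
from h import *
from scipy.optimize import least_squares
s=dict(np.load("scene0.npz"));k=ray(s,(294/3+109.5,258/3+139.5),164.5);d=Rc.inv().apply(k-C([115,-90,0]));print(k,"hasp",np.arctan2(-d[1],-d[0]),np.hypot(*d[:2]))
q=np.array([[-1.418,.313,1.498],[-.595,.377,1.457],[-.588,.464,1.54],[-.629,.532,1.431],[-.608,.628,1.274],[-.599,.58,1.131]])
p=np.array([[192.7,-488.3,242],[508,-203.2,224.2],[514.5,-203.1,147.3],[533.5,-244.7,147.3],[576.2,-259.6,146.1],[583.9,-258.1,230]])
def f(v):
    off,a,b,e,h=v;A=q[:,1]+q[:,2]
    r=a*np.sin(q[:,1])+b*np.sin(A)+e*np.cos(A);z=h+a*np.cos(q[:,1])+b*np.cos(A)-e*np.sin(A)
    X=r*np.cos(q[:,0])-off*np.sin(q[:,0]);Y=r*np.sin(q[:,0])+off*np.cos(q[:,0])
    return (np.c_[X,Y,z]-p).ravel()
g=least_squares(f,[110,400,350,0,0],x_scale=100);print(g.x,np.abs(g.fun).max())
off,a,b,e,h=g.x
E_=C([-95+230*.5-6*.87,50,110+3+199.2]);r=np.sqrt(E_[0]**2+E_[1]**2-off**2);print(E_,r)
for L in(200,260,320):
  for al in(0,30,45,60):
    t=np.radians(al);R=r-L*np.sin(t);Z=E_[2]+L*np.cos(t)-(h+L)
    B=np.hypot(b,e);c3=(R*R+Z*Z-a*a-B*B)/(2*a*B)
    if abs(c3)>1: print(L,al,"out");continue
    g3=np.arccos(c3);q2=np.arctan2(R,Z)-np.arctan2(B*np.sin(g3),a+B*c3);q3=g3-np.arctan2(e,b);print(L,al,np.round([q2,q3,np.pi-t-q2-q3],2))
E
```

```text
[ 586.05360337 -259.72969109  164.5       ] hasp 1.9438368705735793 61.27907425779125
[116.18598854 438.75201309 396.37949036  35.812928   -46.18117688] 0.41376216280048084
[496.58393338 -45.6062307  312.2       ] 484.9498399200315
200 0 [0.21 1.44 1.48]
200 30 [0.   1.75 0.86]
200 45 [-0.07  1.9   0.52]
200 60 [-0.1   2.05  0.15]
260 0 [0.21 1.44 1.48]
260 30 [-0.06  1.83  0.85]
260 45 [-0.15  2.02  0.49]
260 60 [-0.19  2.2   0.08]
320 0 [0.21 1.44 1.48]
320 30 [-0.12  1.91  0.83]
320 45 [-0.24  2.14  0.46]
320 60 [-0.28  2.36  0.02]
```

The hasp reads 1.94 rad, so it is clear. I'll grip the tongue with the tool tilted −15° and end at +45°, so it turns rigidly with the lid while joint 5 stays in range.

```bash
cat >> h.py <<'E'
def tongue(th,dz=0):
    # TCP pose for lid angle th (deg); grasp 8 mm behind TCP; dz: retreat along tool -z
    t=np.radians(th);p=C([-95+230*np.cos(t)-6*np.sin(t),50,110+230*np.sin(t)+6*np.cos(t)])
    R=rot(80.8,th-15);return p+R.apply([0,0,8-dz]),R
def seq(A,n,R0=None):
    s=ctrl.sense();w=s["ee_rot"];R=Ro.from_quat([*w[1:],w[0]]);p=np.array(s["eef_pos"])
    d=(R.inv()*A[1]).as_rotvec();rel([(p+(A[0]-p)*i/n,R*Ro.from_rotvec(d*i/n)) for i in range(1,n+1)])
E
python3 - <<'E'
from h import *
print(tongue(0,100)[0],tongue(0,0)[0],tongue(0,0)[1].apply([0,0,1]),tongue(60)[1].apply([0,0,1]))
seq(tongue(0,100),8)
E
```

```text
[638.7625044  -68.63413435 204.86517602] [613.21353785 -64.49610471 108.27259339] [-0.25548967  0.0413803  -0.96592583] [ 0.69801075 -0.11305307 -0.70710678]
off [0.0221, 0.0112, 0.004] ang [1.1, 1.7, -8.6]
off [0.0442, 0.0223, 0.0079] ang [2.3, 3.5, -17.2]
off [0.0663, 0.0335, 0.0119] ang [3.4, 5.2, -25.8]
off [0.0884, 0.0446, 0.0158] ang [4.6, 6.9, -34.5]
off [0.1105, 0.0558, 0.0198] ang [5.7, 8.6, -43.1]
off [0.1326, 0.0669, 0.0238] ang [6.9, 10.4, -51.7]
off [0.1547, 0.0781, 0.0277] ang [8.0, 12.1, -60.3]
off [0.1768, 0.0892, 0.0317] ang [9.2, 13.8, -68.9]
```

Call:
move_arm:
  motion:
    - {"offset":[0.0221,0.0112,0.004],"angular":[1.1,1.7,-8.6],"jaw":0.06}
    - {"offset":[0.0442,0.0223,0.008],"angular":[2.3,3.5,-17.2],"jaw":0.06}
    - {"offset":[0.0663,0.0335,0.012],"angular":[3.4,5.2,-25.8],"jaw":0.06}
    - {"offset":[0.0884,0.0446,0.016],"angular":[4.6,6.9,-34.5],"jaw":0.06}
    - {"offset":[0.1105,0.0558,0.02],"angular":[5.7,8.6,-43.1],"jaw":0.06}

```text
time_s: 4.68
eef_pos: [616.9, -138.3, 210.4]
ee_rot: [-0.088, 0.3, 0.95, 0.008]
force: [0.4, -0.2, 0.1]
grip_width: 0.702
```

```bash
python3 - <<'E'
from h import *
st();seq(tongue(0,100),3)
E
```

```text
{'time_s': 4.675, 'joints': [-0.405, 0.679, 1.026, -0.001, 1.613, -1.364], 'tau': [-1.935, -58.833, -25.428, 0.052, 0.133, 1.155], 'eef_pos': [616.947, -138.335, 210.356], 'ee_rot': [-0.088, 0.3, 0.95, 0.008], 'force': [0.401, -0.22, 0.115], 'wrist_torque': [-0.009, -0.055, 0.034], 'grip_width': 0.702}
off [0.007, 0.0233, 0.0022] ang [1.2, 1.5, -8.5]
off [0.0141, 0.0465, 0.0044] ang [2.3, 3.0, -17.0]
off [0.0211, 0.0698, 0.0067] ang [3.5, 4.6, -25.5]
```

Call:
move_arm:
  motion:
    - {"offset":[0.007,0.0233,0.002],"angular":[1.2,1.5,-8.5],"jaw":0.06}
    - {"offset":[0.014,0.0465,0.0044],"angular":[2.3,3.0,-17],"jaw":0.06}
    - {"offset":[0.021,0.0698,0.0067],"angular":[3.5,4.6,-25.5],"jaw":0.06}
    - {"offset":[0.021,0.0698,0.0067],"angular":[3.5,4.6,-25.5],"jaw":0.06}

```text
time_s: 5.18
eef_pos: [639.1, -67.9, 204.3]
ee_rot: [-0.13, 0.08, 0.988, 0.011]
force: [0.5, -0.0, 0.1]
grip_width: 0.708
```

```bash
python3 - <<'E'
from h import *
st();seq(tongue(0,40),1);seq(tongue(0,0),4)
c=ctrl.capture("wrist");im=c["img"].copy();np.savez("wrist4.npz",**c)
P=[C([100,36,122]),C([100,64,122]),C([155,64,125]),C([155,36,125]),C([135,50,116])]
print(np.round(proj(c,P),0).tolist())
cv2.imwrite("pics/w4.png",im[:,:,::-1])
E
```

```text
{'time_s': 5.175, 'joints': [-0.276, 0.766, 0.901, -0.03, 1.735, -1.686], 'tau': [2.026, -60.166, -26.798, 0.012, 0.919, -0.557], 'eef_pos': [639.127, -67.871, 204.323], 'ee_rot': [-0.13, 0.08, 0.988, 0.011], 'force': [0.473, -0.035, 0.074], 'wrist_torque': [-0.025, -0.101, -0.015], 'grip_width': 0.708}
off [0.0003, -0.0008, 0.0595] ang [0.0, -0.0, -0.1]
off [0.0001, -0.0002, 0.0249] ang [0.0, -0.0, -0.0]
off [0.0002, -0.0004, 0.0498] ang [0.0, -0.0, -0.0]
off [0.0003, -0.0006, 0.0747] ang [0.0, -0.0, -0.1]
off [0.0003, -0.0008, 0.0995] ang [0.0, -0.0, -0.1]
[[261.0, 175.0], [299.0, 175.0], [299.0, 250.0], [261.0, 250.0], [280.0, 222.0]]
```

View pics/w4.png

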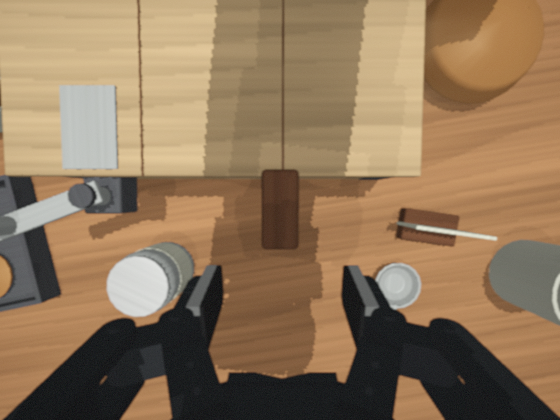

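The tongue spans (262–299, 170–248), which matches the prediction to about 2 px, and the hasp is well off the lid. Now I'll descend and grip.

Call:
move_arm:
  motion:
    - {"offset":[0,-0.0004,0.04],"angular":[0,0,0],"jaw":0.046}
    - {"offset":[0,-0.0006,0.075],"angular":[0,0,0],"jaw":0.046}
    - {"offset":[0,-0.0006,0.099],"angular":[0,0,0],"jaw":0.046}
    - {"offset":[0,-0.0006,0.099],"angular":[0,0,0],"jaw":0.046}
    - {"offset":[0,-0.0006,0.099],"angular":[0,0,0],"jaw":0.02}
  squeeze: 50

```text
time_s: 5.85
eef_pos: [614.2, -66.4, 110.6]
ee_rot: [-0.129, 0.081, 0.988, 0.011]
force: [4.8, 14.9, 3.0]
grip_width: 0.338
```

Call:
move_arm:
  motion:
    - {"offset":[0,0,0],"angular":[0,0,0],"jaw":0.015}
    - {"offset":[0,0,0],"angular":[0,0,0],"jaw":0.015}
    - {"offset":[0,0,0],"angular":[0,0,0],"jaw":0.015}

```text
time_s: 6.22
eef_pos: [614.4, -65.6, 110.8]
ee_rot: [-0.129, 0.08, 0.988, 0.011]
force: [1.1, 1.9, 6.5]
grip_width: 0.32
```

```bash
python3 - <<'E'
from h import *
st();print(tongue(0)[0]);rel([tongue(t) for t in(3,7,11,15,20)])
E
```

```text
{'time_s': 6.225, 'joints': [-0.284, 0.777, 1.129, -0.031, 1.493, -1.686], 'tau': [-1.772, -55.103, -22.45, -0.804, 0.271, -0.141], 'eef_pos': [614.362, -65.633, 110.83], 'ee_rot': [-0.129, 0.08, 0.988, 0.011], 'force': [1.14, 1.92, 6.484], 'wrist_torque': [0.429, 0.049, -0.331], 'grip_width': 0.32}
[613.21353785 -64.49610471 108.27259339]
off [0.0039, 0.0009, -0.0087] ang [0.0, -2.8, -0.1]
off [0.0092, 0.001, -0.0237] ang [0.0, -6.8, -0.1]
off [0.0155, 0.001, -0.0383] ang [0.0, -10.8, -0.1]
off [0.0228, 0.001, -0.0524] ang [0.0, -14.8, -0.1]
off [0.0333, 0.001, -0.0693] ang [0.0, -19.8, -0.1]
```

Gripped at about 27 mm (tongue width 28). I'll now plan a rigid rotation of the measured grasp about the hinge.

```bash
cat >> h.py <<'E'
H=C([-95,0,110]);P0=np.array([614.36,-65.63,110.83]);R00=rot(80.8,-15)
def lid(th):
    Q=Ro.from_rotvec(-np.radians(th)*Rc.apply([0,1,0]));return H+Q.apply(P0-H),Q*R00
def lidang():
    p=Rc.inv().apply(np.array(ctrl.sense()["eef_pos"])-H);q=Rc.inv().apply(P0-H);return np.degrees(np.arctan2(p[2],p[0])-np.arctan2(q[2],q[0])),np.hypot(p[0],p[2])-np.hypot(q[0],q[2])
E
python3 - <<'E'
from h import *
rel([lid(t) for t in(2,5,9,13,17)])
E
```

```text
off [0.0022, 0.0, -0.0077] ang [0.1, -1.8, -0.1]
off [0.006, 0.0, -0.0191] ang [0.0, -4.8, -0.1]
off [0.012, 0.0, -0.0339] ang [0.0, -8.8, -0.1]
off [0.0191, 0.0, -0.0483] ang [0.0, -12.8, -0.1]
off [0.0271, 0.0, -0.0621] ang [0.0, -16.8, -0.1]
```

Call:
move_arm:
  motion:
    - {"offset":[0.0022,0,-0.0077],"angular":[0,-2,0],"jaw":0.015}
    - {"offset":[0.006,0,-0.019],"angular":[0,-5,0],"jaw":0.015}
    - {"offset":[0.012,0,-0.034],"angular":[0,-9,0],"jaw":0.015}
    - {"offset":[0.019,0,-0.048],"angular":[0,-13,0],"jaw":0.015}
    - {"offset":[0.027,0,-0.062],"angular":[0,-17,0],"jaw":0.015}

```text
time_s: 6.85
eef_pos: [604.4, -64.0, 177.5]
ee_rot: [0.02, 0.081, 0.997, -0.001]
force: [3.6, 3.1, 0.0]
grip_width: 0.318
```

```bash
python3 - <<'E'
from h import *
st();print(lidang());rel([lid(t) for t in(21,25,29,33,37)])
E
```

```text
{'time_s': 6.85, 'joints': [-0.301, 0.526, 1.358, 0.007, 1.219, -1.712], 'tau': [-1.687, -46.873, -25.65, -0.947, 0.99, -0.033], 'eef_pos': [604.371, -63.991, 177.484], 'ee_rot': [0.02, 0.081, 0.997, -0.001], 'force': [3.584, 3.116, 0.044], 'wrist_torque': [0.475, -0.3, -0.161], 'grip_width': 0.318}
(np.float64(16.91008127689954), np.float64(0.032764350748465176))
off [0.0048, -0.0, -0.0156] ang [0.0, -3.7, -0.1]
off [0.0105, -0.0, -0.0306] ang [0.0, -7.7, -0.1]
off [0.0172, 0.0, -0.0451] ang [0.0, -11.7, -0.1]
off [0.025, 0.0, -0.0591] ang [0.0, -15.7, -0.1]
off [0.0337, 0.0, -0.0726] ang [0.0, -19.7, -0.1]
```

Tracking is good: 16.9° with 0.03 mm radial error. I'll continue the lift.

Call:
move_arm:
  motion:
    - {"offset":[0.0048,0,-0.0156],"angular":[0,-4,0],"jaw":0.015}
    - {"offset":[0.0105,0,-0.0306],"angular":[0,-8,0],"jaw":0.015}
    - {"offset":[0.0172,0,-0.045],"angular":[0,-12,0],"jaw":0.015}
    - {"offset":[0.025,0,-0.059],"angular":[0,-16,0],"jaw":0.015}
    - {"offset":[0.0337,0,-0.0726],"angular":[0,-20,0],"jaw":0.015}

```text
time_s: 7.48
eef_pos: [568.2, -58.1, 249.0]
ee_rot: [0.193, 0.079, 0.978, -0.015]
force: [3.0, 4.7, 0.0]
grip_width: 0.319
```

```bash
python3 - <<'E'
from h import *
st();print(lidang());rel([lid(t) for t in(41,45,49,53,57,60,60.5)])
E
```

```text
{'time_s': 7.475, 'joints': [-0.336, 0.221, 1.65, 0.086, 0.89, -1.787], 'tau': [-2.288, -33.794, -27.148, -1.043, -0.148, 0.154], 'eef_pos': [568.188, -58.072, 248.993], 'ee_rot': [0.193, 0.079, 0.978, -0.015], 'force': [3.047, 4.683, 0.023], 'wrist_torque': [0.658, -0.101, 0.209], 'grip_width': 0.319}
(np.float64(37.092325274746166), np.float64(0.12320261884011074))
off [0.0047, -0.0001, -0.0149] ang [0.0, -3.7, -0.1]
off [0.0104, -0.0001, -0.0299] ang [0.0, -7.7, -0.1]
off [0.0171, -0.0001, -0.0444] ang [0.0, -11.7, -0.1]
off [0.0249, -0.0001, -0.0584] ang [0.0, -15.7, -0.1]
off [0.0336, -0.0001, -0.0718] ang [0.0, -19.7, -0.1]
off [0.0407, -0.0001, -0.0815] ang [0.0, -22.7, -0.1]
off [0.0419, -0.0001, -0.083] ang [0.0, -23.2, -0.1]
```

Call:
move_arm:
  motion:
    - {"offset":[0.0047,0,-0.015],"angular":[0,-4,0],"jaw":0.015}
    - {"offset":[0.0104,0,-0.03],"angular":[0,-8,0],"jaw":0.015}
    - {"offset":[0.0171,0,-0.0444],"angular":[0,-12,0],"jaw":0.015}
    - {"offset":[0.0249,0,-0.0584],"angular":[0,-16,0],"jaw":0.015}
    - {"offset":[0.0336,0,-0.0718],"angular":[0,-20,0],"jaw":0.015}

```text
time_s: 8.1
eef_pos: [510.5, -48.6, 303.1]
ee_rot: [0.36, 0.075, 0.93, -0.029]
force: [3.7, 10.4, 2.1]
grip_width: 0.317
```

```bash
python3 - <<'E'
from h import *
st();print(lidang());rel([lid(t) for t in(58.5,60)])
E
```

```text
{'time_s': 8.1, 'joints': [-0.404, -0.089, 1.96, 0.307, 0.57, -2.012], 'tau': [-3.755, -18.271, -27.454, -1.598, -1.367, 0.747], 'eef_pos': [510.533, -48.624, 303.107], 'ee_rot': [0.36, 0.075, 0.93, -0.029], 'force': [3.685, 10.427, 2.123], 'wrist_torque': [1.036, -0.213, 0.949], 'grip_width': 0.317}
(np.float64(57.079980697681385), np.float64(0.2650547973541677))
off [0.0018, -0.0002, -0.0054] ang [0.0, -1.2, -0.1]
off [0.0036, -0.0002, -0.0111] ang [0.0, -2.7, -0.1]
```

Call:
move_arm:
  motion:
    - {"offset":[0.0018,0.0003,-0.0054],"angular":[0,-1.5,0],"jaw":0.015}
    - {"offset":[0.0036,0.0006,-0.0111],"angular":[0,-3,0],"jaw":0.015}
    - {"offset":[0.0036,0.0006,-0.0111],"angular":[0,-3,0],"jaw":0.015}
    - {"offset":[0.0036,0.0006,-0.0111],"angular":[0,-3,0],"jaw":0.015}

```text
time_s: 8.6
eef_pos: [501.3, -47.0, 308.9]
ee_rot: [0.383, 0.074, 0.92, -0.031]
force: [3.8, 5.0, 4.9]
grip_width: 0.321
```

```bash
python3 - <<'E'
from h import *
st();print(lidang(),lid(60)[0])
a=ctrl.capture("top");b=ctrl.capture("scene");np.savez("top5.npz",**a);np.savez("scene5.npz",**b)
cv2.imwrite("pics/s5.png",cv2.resize(b["img"][80:300,100:390],None,fx=2.6,fy=2.6)[:,:,::-1])
t=np.radians(60);h=lambda x,y,z:C([-95+x*np.cos(t)-z*np.sin(t),y,110+x*np.sin(t)+z*np.cos(t)])
print("lid front corners px in crop",(proj(b,[h(195,155,12),h(195,-155,12),h(195,155,0),h(195,-155,0)])-[100,80])*2.6)
E
```

```text
{'time_s': 8.6, 'joints': [-0.417, -0.133, 2.006, 0.366, 0.527, -2.073], 'tau': [-2.367, -18.856, -24.346, -0.26, -1.312, -0.051], 'eef_pos': [501.266, -46.983, 308.86], 'ee_rot': [0.383, 0.074, 0.92, -0.031], 'force': [3.817, 4.958, 4.863], 'wrist_torque': [0.392, -0.313, 0.423], 'grip_width': 0.321}
(np.float64(59.833601807998285), np.float64(0.2847337984967737)) [500.50367717 -47.1892996  308.94478579]
lid front corners px in crop [[500.00101623 152.94038991]
 [220.12616015 203.79425235]
 [503.97069162 161.56644383]
 [223.29661801 213.5967059 ]]
```

View pics/s5.png

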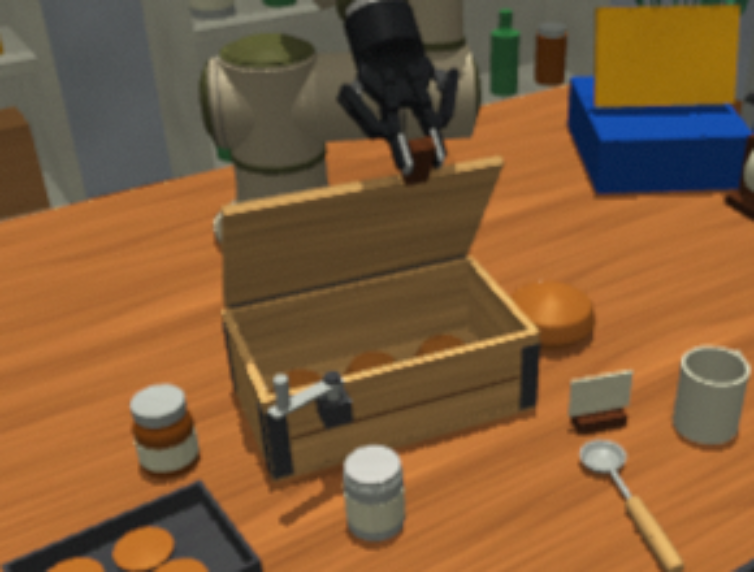

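The lid corners, seen at (224,213) and (503,160), match the 60° prediction. The hasp is out in front and the other items stand as before. I'll hold a moment, check it is steady, and hand in.

Call:
move_arm:
  motion:
    - {"offset":[0.0,0.0,-0.0007],"angular":[0,0,0],"jaw":0.015}
    - {"offset":[0.0,0.0,-0.0007],"angular":[0,0,0],"jaw":0.015}
    - {"offset":[0.0,0.0,-0.0007],"angular":[0,0,0],"jaw":0.015}
    - {"offset":[0.0,0.0,-0.0007],"angular":[0,0,0],"jaw":0.015}

```text
time_s: 9.2
eef_pos: [500.8, -46.9, 309.1]
ee_rot: [0.383, 0.074, 0.92, -0.031]
force: [3.5, 5.3, 4.1]
grip_width: 0.316
```

```bash
python3 - <<'E'
from h import *
st();a=lidang();print(a,np.abs(ctrl.sense()["dq"]).max())
if abs(a[0]-60)<.8: print(ctrl.finish_job())
E
```

```text
{'time_s': 9.2, 'joints': [-0.418, -0.135, 2.006, 0.366, 0.528, -2.073], 'tau': [-2.253, -18.915, -24.718, -0.234, -1.298, -0.04], 'eef_pos': [500.809, -46.894, 309.091], 'ee_rot': [0.383, 0.074, 0.92, -0.031], 'force': [3.502, 5.306, 4.123], 'wrist_torque': [0.367, -0.38, 0.359], 'grip_width': 0.316}
(np.float64(59.96304262689138), np.float64(0.2537915221238336)) 0.0014654704961759284
the job is handed in; nothing more can be done
None
```

I swung the hasp clear of the closed lid, then lifted the lid by its tongue to 60° and handed the job in at 9.2 s, still holding it.

- **Hasp:** I moved the knob between loosely closed jaws. It measured about 1.94 rad afterwards, against the 1.5 needed, and the last picture shows it still out in front.
- **Lid:** The last reading was 59.96°, worked out from the arm's position around the hinge. In the last scene picture, taken just before the final trim, the lid's front corners lay within a pixel or two of where 60° puts them.
- **Steadiness:** The arm was at rest (at most 0.0015 rad/s). The jaws read about 27 mm, close to the tongue's 28 mm, at a commanded 50 N squeeze.
- **Forces:** The final reading was about 8 N. The highest I read was about 16 N, while closing on the tongue.
- **Other items:** The jar, tin, loaf, price card, mug and scoop look undisturbed in the last picture, which shows only a corner of the cookie tray. I judged this by eye and did not measure it.

No check failed. One thing differed from plan: the side force on the tongue rose to about 10 N near 57°. I eased it with a 0.6 mm sideways shift, and about 5 N remained at the end.

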